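# Step the tin tray under the filling nozzle

### The job

Slide the tray of small baking tins on its cross rails until the large round tin stands centred under the fixed filling nozzle, and keep it still there for two seconds. Then slide the tray on until the square tin stands centred under the nozzle, and let go of the tray. Do not touch these two tins; they stay standing in the tray.

Things in the scene. Friction and masses are not known exactly. Their poses are not given: they have to be found in the camera images.
- tray_grip (a point): Upright black grip on a tongue at the tray's robot side: a flat fin 36 mm long, 16 mm thick, from 41 to 86 mm above the worktop. Point at its middle, 66 mm up. x runs along the fin, away from the robot, and along the lower rails; y runs across its thickness (pinch along y from above) and along the upper rails. Rigid with the tray, whose centre is 122 mm from here along +x.
- tray_centre (a point): Centre of the square dark steel tray, 126 by 126 mm, at its rim, 46 mm up. Four compartments, one steel tin in each (large round, square, small round, narrow oblong), in any order. It slides 140 mm along x and 65 mm either way along y, never turns, stays where left (drag 1 to 2 N); starts nearest the robot in x, mid-way in y. Both steps lie within the travel.
- nozzle_tip (a point): Lower tip of the fixed steel nozzle, pointing straight down, 76 mm above the worktop; the nozzle is 28 mm wide. It hangs from a level steel arm (underside 131 mm, top 145 mm up) that comes from a post 128 mm behind it, on the side away from the robot, and ends 16 mm in front of the tip. It does not move.
- round_tin: Large round steel tin, open at the top, 46 mm across the rim, 18 mm tall. Origin at the centre of its underside, 40 mm above the worktop; z up. It stands loose in a compartment and travels with the tray.
- square_tin: Square steel tin, open at the top, 42 by 42 mm, 18 mm tall. Origin at the centre of its underside, 40 mm above the worktop; z up. It stands loose in a compartment and travels with the tray.
There are look-alikes about, which are no part of the job. Leave any green or yellow look-alike of the square_tin alone.

How it is judged (in metres and radians):
On the way, in this order (a step that is already met when the one before it is completed fails the run):
1. the large round tin stands still under the nozzle, within 15 mm, for a second (horizontal distance between round_tin and nozzle_tip below 0.015 m and linear speed of round_tin below 0.015 m/s), for 1 s.
2. the square tin stands still under the nozzle, within 15 mm (horizontal distance between square_tin and nozzle_tip below 0.015 m and linear speed of square_tin below 0.015 m/s), for 0.2 s.
At the end, for the whole second after the job is handed in: The square tin is at rest with its centre within 15 mm (horizontally) of the nozzle's tip, and the round and square tins stand upright within 10 degrees, in the tray (all of step 2 and angle between each of square_tin, round_tin's own z axis and vertical below 0.17 rad); the robot touches nothing.
It fails at once if the round or the square tin is touched by the robot (contact force between any of the fingers, the arm and round_tin above 0.5 N or contact force between any of the fingers, the arm and square_tin above 0.5 N).
It fails at once if the round or the square tin leaves the tray (height (world z) of any of round_tin, square_tin above 0.055 m or height (world z) of any of round_tin, square_tin below 0.033 m).
It also fails if it takes over 42 s, if anything falls off the work surface, if the arm or the gripper's body presses on something with over 40 N, if the wrist force passes 120 N, or if a joint passes its speed limit or range.

### The arm

A 6-joint arm with a two-finger parallel gripper is mounted at the origin on a cart in front of the work surface, level with it; the furniture and walls round the work are solid. World frame = base frame: x ahead of the robot, y to its left, z up, the work surface at z = 0. Lengths are in mm, angles in rad, forces in N, time in s.
With the tool pointing down it reaches from about 350 to 975 mm from the base axis. Payload 7.1 kg.
Tool frame: the origin (TCP) lies at the very end of the fingers, on their centre line; the grasp point (between the pads) lies 19 mm behind it; z points along the fingers, y is the line along which they close (so a half turn about z gives the same grasp; the last joint's range is limited). The gripper opens to 88 mm and grips with 3 to 60 N. Pads are 20 mm wide; open, the fingers measure 115 mm over their backs; the gripper's body (75 mm by 178 mm) begins 61 mm behind the grasp point.
Start: joints at [1.265, 0.423, 1.63, -0, 1.089, -0.019], TCP at [176.771, 599.464, 222.675] pointing down, gripper open.
Joint ranges: [-3, 3], [-0.9, 2.11], [0.09, 2.58], [-1.31, 4.45], [0.11, 2.69], [-2.54, 2.54]. Speed limits (rad/s): [2.39, 2.39, 3.01, 3.14, 3.14, 3.14].

### API

Orientations are given as a rotation vector (axis times angle).
In Python, from workcell import * gives the robot as it stands.
- The arm moves only by the tool step_arm, never from a script. Its argument "deltas" is a list of rows, each a list of 3 entries, a list of its own where there are three numbers: the shift along the tool's x, y, z in units of 300 mm (1.0 is 300 mm), then the turn, a rotation vector about the tool's x, y, z in units of 1.5 rad (1.0 is 1.5 rad), then the gripper command: -1 is shut, 1 is fully open, values between are in proportion. In form: [[[dx, dy, dz], [rx, ry, rz], gripper], ...]. A call has 1 to 20 rows; each row is the pose to reach, as a shift and turn from the pose commanded when the call began, along the tool's axes at that moment; what a row does not reach only later rows make up. A row lasts 1/12 s, in which the tool goes at most 41.7 mm and 7.16 degrees, less where a joint would pass 70% of its speed; a pose out of reach is approached as far as the arm can. A call with a number of a shift or a turn outside -1 to 1 is refused whole. A call with a gripper value outside its range is refused whole. The fingers move at their own pace and stop on an object; the grip force is fixed at half the most. Time passes only in rows, so rows that repeat a pose let the fingers close. It gives the time, the measured TCP pose, the force, the opening and the grip force at its end, in the units of the state.
- get_obs(): the state, without advancing time (a new reading comes with each control period).
- get_image(name): name is "scene" or "top" or "wrist"; returns a dict with "pixels" (400x640x3 uint8, red, green, blue), "fx", "fy", "cx", "cy" (pixels), "dist_coeffs" ([k1, k2, p1, p2, k3] as OpenCV has them; the pictures are not rectified), "T" (4x4, takes a point from camera to world coordinates). Camera axes: x right, y down, z forward; pixel columns grow to the right and rows downward; lengths in mm; the calibration is good to about 2 mm. A picture is of the moment at which its call begins. There is no depth.
- close_job(): hands the job in; it is judged then, once.
The state is a dict: "t": time; "qpos": joint angles; "qvel": joint speeds; "joint_torque": joint torques, N m; "ee_pos": TCP position; "orientation": TCP orientation; "ft_force": force on the tool from outside, world axes, zero at the start; "moment": the same for the moment, N m; "width": finger opening in mm; "grasp_force": force on a finger pad.
Only numpy, scipy, OpenCV 4.12 (cv2) and the standard library are available. Lean on these libraries where they do the work, as an engineer would, in place of code of your own. Each camera call takes 0.05 s, during which the arm holds its last target. There are 200 camera calls.

## Working session

There is one attempt and no reset: what is moved stays moved. The work goes in short steps, Python scripts to look and compute and a tool call to move; the robot and the scene stay as the last step left them, time stands still between calls to the robot, and variables do not carry over. Pictures are saved under pics/ and viewed, at most 10 in all, crops included, and the job is handed in when it is done.

Besides the shell and the picture viewer there is one more tool, called after "Call:" as name([rows], argument=value, ...), one row to a line, values as JSON. step_arm: Moves the arm, as the interface text tells. Its arguments: {"type":"object","properties":{"deltas":{"type":"array","items":{"type":"array"}}},"required":["deltas"]}

```bash
mkdir -p pics; cat > h.py <<'E'
from workcell import *
import numpy as np, cv2, pickle
def grab(name,tag):
    im=get_image(name); pickle.dump(im,open(f'pics/{tag}.pkl','wb'))
    cv2.imwrite(f'pics/{tag}.png',np.ascontiguousarray(im['pixels'][:,:,::-1])); return im
def load(tag): return pickle.load(open(f'pics/{tag}.pkl','rb'))
def ray(im,uv):
    K=np.array([[im['fx'],0,im['cx']],[0,im['fy'],im['cy']],[0,0,1.]])
    p=cv2.undistortPoints(np.array([[uv]],float),K,np.array(im['dist_coeffs'],float))[0,0]
    T=np.array(im['T']); d=T[:3,:3]@[p[0],p[1],1]; return T[:3,3],d/np.linalg.norm(d)
def atz(im,uv,z):
    o,d=ray(im,uv); return o+d*(z-o[2])/d[2]
def tri(obs):
    A=0;b=0
    R=[ray(i,u) for i,u in obs]
    for o,d in R:
        P=np.eye(3)-np.outer(d,d); A=A+P; b=b+P@o
    x=np.linalg.solve(A,b); return x,[np.linalg.norm((np.eye(3)-np.outer(d,d))@(x-o)) for o,d in R]
E
python3 - <<'E'
from h import *
for n in ('scene','top'):
    im=grab(n,n+'0'); print(n,np.round(im['T'],2).tolist())
o=get_obs(); print(o['t'],o['ee_pos'],o['orientation'],o['width'])
E
```

```text
scene [[0.69, -0.54, 0.49, 118.27], [-0.73, -0.52, 0.45, -376.57], [0.01, -0.66, -0.75, 737.41], [0.0, 0.0, 0.0, 1.0]]
top [[0.03, -0.99, 0.12, 460.69], [-1.0, -0.02, 0.01, 25.88], [-0.0, -0.12, -0.99, 918.97], [0.0, 0.0, 0.0, 1.0]]
0.1 [176.6333284  598.99932399 221.97474158] [-4.48894281e-01 -3.10917601e+00  2.17161430e-03] 87.90267820359028
```

View pics/scene0.png

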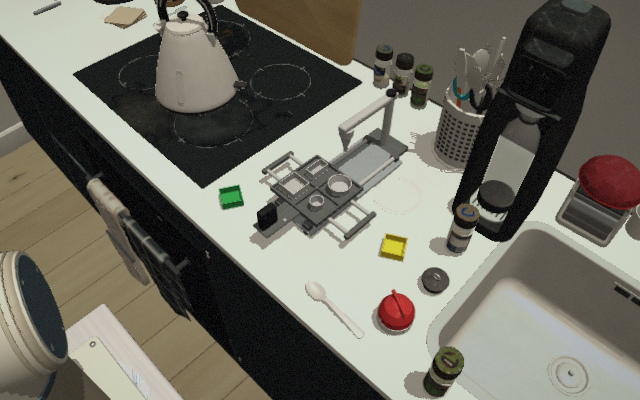

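View pics/top0.png

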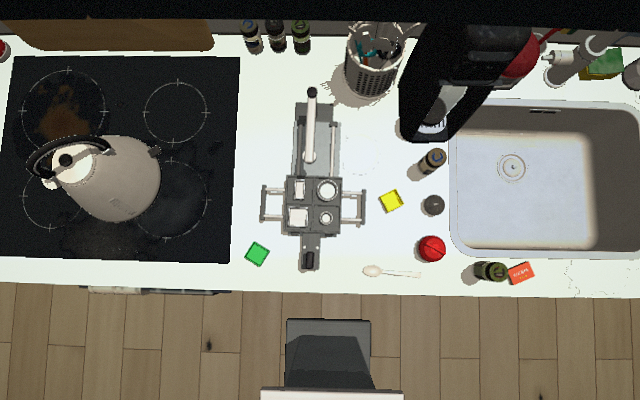

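Both views show the tray: the grip is at about (267,214) in scene and (308,260) in top. The round tin is at (327,189) in top, the square at about (298,217), and the nozzle at about (310,158). I'll enlarge both for precise pixels.

```bash
python3 - <<'E'
from h import *
a=load('top0')['pixels'][80:280,250:380,::-1]; b=load('scene0')['pixels'][80:245,245:415,::-1]
a=cv2.resize(a,None,fx=3,fy=3,interpolation=cv2.INTER_CUBIC)
b=cv2.resize(b,None,fx=2.4,fy=2.4,interpolation=cv2.INTER_CUBIC)
c=np.zeros((600,800,3),np.uint8); c[:a.shape[0],:390]=a; c[:b.shape[0],391:391+b.shape[1]]=b[:, :409]
cv2.imwrite('pics/c1.png',c)
E
```

```text
(no output)
```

View pics/c1.png

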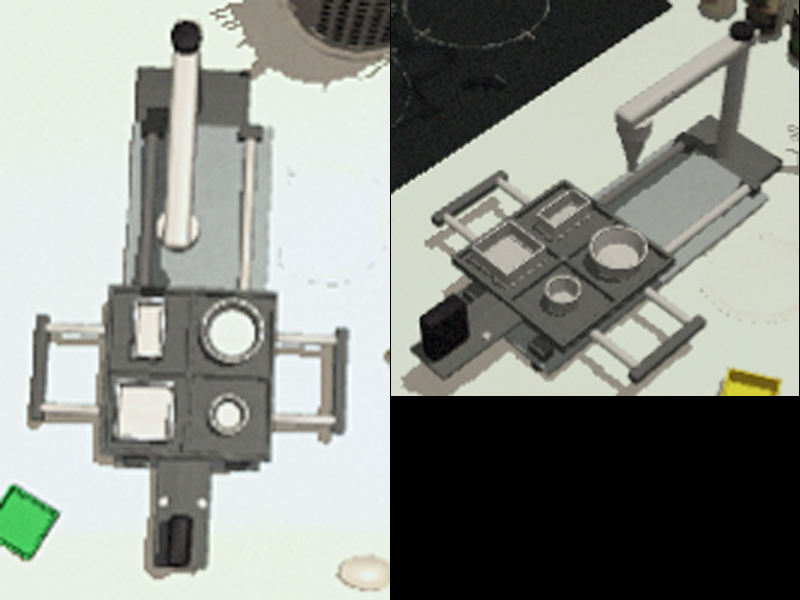

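```bash
cat >> h.py <<'E'
ct=lambda x,y:(250+(x+.5)/3-.5,80+(y+.5)/3-.5)
cs=lambda x,y:(245+(x-391+.5)/2.4-.5,80+(y+.5)/2.4-.5)
E
python3 - <<'E'
from h import *
t=load('top0');s=load('scene0'); np.set_printoptions(precision=1,suppress=True)
for n,a,b,z in [('round',(231,332),(618,246),58),('square',(144,411),(508,249),58),
  ('trFL',(109,290),(565,180),46),('trFR',(276,293),(677,258),46),('trNR',(272,460),(560,343),46),('trNL',(101,457),(453,258),46)]:
    x,e=tri([(t,ct(*a)),(s,cs(*b))]); print(n,x,np.round(e,1),atz(t,ct(*a),z),atz(s,cs(*b),z))
print('nozzle scene',atz(s,cs(632,171),76),'arm end top',atz(t,ct(178,249),145), 'arm far',atz(t,ct(186,80),145),'arm L/R',atz(t,ct(165,180),145),atz(t,ct(196,180),145))
print('arm end scene', atz(s,cs(618,113),145))
for p in [(180,514),(192,514),(180,566),(155,566)]: print('grip top',p,atz(t,ct(*p),86)[:2],atz(t,ct(*p),41)[:2])
for p in [(420,307),(457,295),(468,302),(432,318)]: print('grip sc',p,atz(s,cs(*p),86)[:2])
for p in [(432,360),(468,338)]: print('grip sc low',p,atz(s,cs(*p),41)[:2])
print('screws/tongue',atz(t,ct(163,502),40),atz(t,ct(202,503),40))
E
```

```text
round [593.4  22.3  53.3] [0.9 0.9] [592.   22.9  58. ] [590.9  19.   58. ]
square [534.   84.5  49. ] [0.4 0.4] [532.9  84.1  58. ] [528.9  78.2  58. ]
trFL [625.6 112.9  40.6] [2.2 2.2] [622.9 113.8  46. ] [623.3 107.8  46. ]
trFR [626.3 -11.1  38.5] [1.6 1.6] [623.7  -9.6  46. ] [622.2 -16.   46. ]
trNR [499.7  -8.3  44.4] [1.3 1.3] [500.6  -9.1  46. ] [497.8  -8.4  46. ]
trNL [500.9 114.7  41.3] [1.4 1.4] [499.6 115.1  46. ] [499.4 110.4  46. ]
nozzle scene [646.6  55.3  76. ] arm end top [633.   59.4 145. ] arm far [749.1  57.5 145. ] arm L/R [679.6  69.4 145. ] [680.1  48.9 145. ]
arm end scene [631.   59.9 145. ]
grip top (180, 514) [460.   55.1] [460.   56.7]
grip top (192, 514) [460.3  46.8] [460.2  47.9]
grip top (180, 566) [424.6  54.1] [422.7  55.6]
grip top (155, 566) [424.2  71.2] [422.2  73.7]
grip sc (420, 307) [429.3  64.5]
grip sc (457, 295) [455.3  53.8]
grip sc (468, 302) [456.4  43.3]
grip sc (432, 318) [428.6  50.9]
grip sc low (432, 360) [423.6  50.8]
grip sc low (468, 338) [456.   46.8]
screws/tongue [468.4  69.3  40. ] [468.4  40.9  40. ]
```

```bash
cat >> h.py <<'E'
from scipy.spatial.transform import Rotation as Ro
def plan(target,yaw=0.,frac=1):
    o=get_obs(); R=Ro.from_rotvec(o['orientation']); p=np.array(o['ee_pos'])
    # tool y along world +-y rotated by yaw, z down; choose nearest
    best=None
    for h in (0,np.pi):
        G=Ro.from_euler('z',yaw+h)*Ro.from_matrix(np.diag([1,-1,-1.]))
        r=(R.inv()*G).as_rotvec()
        if best is None or np.linalg.norm(r)<np.linalg.norm(best): best=r
    d=R.inv().apply((np.array(target)-p)*frac)
    print('t',o['t'],'pos',np.round(p,1),'delta units',np.round(d/300,4),'turn units',np.round(best/1.5,4),'toolaxes',np.round(R.as_matrix(),3).tolist(),'q',np.round(o['qpos'],2))
E
python3 - <<'E'
from h import *
plan((430,53,190)); plan((430,53,190),0,.5)
E
```

```text
t 0.1 pos [176.6 599.  222. ] delta units [-1.3249 -1.5066  0.1087] turn units [-9.000e-04 -1.000e-04 -1.912e-01] toolaxes [[-0.959, 0.283, -0.0], [0.283, 0.959, -0.001], [-0.0, -0.001, -1.0]] q [ 1.27  0.42  1.63 -0.    1.09 -0.02]
t 0.1 pos [176.6 599.  222. ] delta units [-0.6624 -0.7533  0.0544] turn units [-9.000e-04 -1.000e-04 -1.912e-01] toolaxes [[-0.959, 0.283, -0.0], [0.283, 0.959, -0.001], [-0.0, -0.001, -1.0]] q [ 1.27  0.42  1.63 -0.    1.09 -0.02]
```

Call:
step_arm([
  [[-0.662,-0.753,0.054],[0,0,-0.191],0.2],
  [[-0.662,-0.753,0.054],[0,0,-0.191],0.2],
  [[-0.662,-0.753,0.054],[0,0,-0.191],0.2],
  [[-0.662,-0.753,0.054],[0,0,-0.191],0.2],
  [[-0.662,-0.753,0.054],[0,0,-0.191],0.2],
  [[-0.662,-0.753,0.054],[0,0,-0.191],0.2],
  [[-0.662,-0.753,0.054],[0,0,-0.191],0.2],
  [[-0.662,-0.753,0.054],[0,0,-0.191],0.2],
  [[-0.662,-0.753,0.054],[0,0,-0.191],0.2],
])

```text
t: 0.85
ee_pos: [303.8, 324.3, 206.3]
orientation: [-0.007, -3.141, 0.001]
ft_force: [0.3, 0.4, 0.3]
width: 52.7
grasp_force: 0.0
```

```bash
python3 - <<'E'
from h import *
plan((430,53,190))
E
```

```text
t 0.85 pos [303.8 324.3 206.3] delta units [-0.4244 -0.9026  0.0547] turn units [-0.0005 -0.0004 -0.0028] toolaxes [[-1.0, 0.004, -0.001], [0.004, 1.0, -0.001], [0.001, -0.001, -1.0]] q [ 0.79  0.18  2.03 -0.    0.94 -0.78]
```

Call:
step_arm([
  [[-0.424,-0.903,0.055],[0,0,0],0.2],
  [[-0.424,-0.903,0.055],[0,0,0],0.2],
  [[-0.424,-0.903,0.055],[0,0,0],0.2],
  [[-0.424,-0.903,0.055],[0,0,0],0.2],
  [[-0.424,-0.903,0.055],[0,0,0],0.2],
  [[-0.424,-0.903,0.055],[0,0,0],0.2],
  [[-0.424,-0.903,0.055],[0,0,0],0.2],
  [[-0.424,-0.903,0.055],[0,0,0],0.2],
  [[-0.424,-0.903,0.055],[0,0,0],0.2],
  [[-0.424,-0.903,0.055],[0,0,0],0.2],
])

```text
t: 1.68
ee_pos: [430.6, 56.6, 189.8]
orientation: [-0.002, -3.141, -0.001]
ft_force: [-0.4, -0.6, 0.7]
width: 52.7
grasp_force: 0.0
```

```bash
python3 - <<'E'
from h import *
plan((439,53,47)); im=grab('wrist','w1'); print(np.round(im['T'],2).tolist())
E
```

```text
t 1.6833 pos [430.6  56.6 189.8] delta units [-0.0282 -0.0122  0.476 ] turn units [ 0.0003 -0.0004 -0.0008] toolaxes [[-1.0, 0.001, -0.001], [0.001, 1.0, 0.0], [0.001, 0.0, -1.0]] q [ 0.1   0.19  2.06  0.    0.89 -1.47]
[[0.0, 0.96, 0.26, 356.63], [1.0, -0.0, -0.0, 55.94], [-0.0, 0.26, -0.96, 352.66], [0.0, 0.0, 0.0, 1.0]]
```

View pics/w1.png

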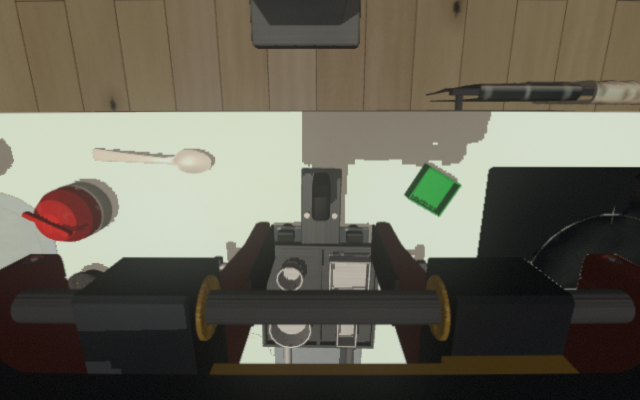

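The wrist view shows the fin square to the tool at column 321, rows 171–219, with the tongue spanning columns 302–341, so yaw is about 0.

```bash
python3 - <<'E'
from h import *
np.set_printoptions(precision=1,suppress=True)
w=load('w1');t=load('top0')
for p,z in [((313,172),86),((329,172),86),((313,195),86),((329,195),86),((314,219),41),((329,219),41),((302,235),39),((341,235),39),((306,216),40),((335,216),40)]: print(p,atz(w,p,z))
g=w['pixels'][165:225:6,298:346].mean(2).astype(int)
for r in g: print(*r)
print('tri screws',tri([(w,(335,216)),(t,ct(163,502))]),tri([(w,(306,216)),(t,ct(202,503))]))
E
```

```text
(313, 172) [411.7  47.8  86. ]
(329, 172) [411.7  61.3  86. ]
(313, 195) [431.8  47.7  86. ]
(329, 195) [431.8  61.4  86. ]
(314, 219) [470.   47.1  41. ]
(329, 219) [470.   62.4  41. ]
(302, 235) [488.5  34.3  39. ]
(341, 235) [488.5  75.1  39. ]
(306, 216) [467.1  38.9  40. ]
(335, 216) [467.1  68.6  40. ]
208 209 210 209 209 208 207 204 206 199 143 143 199 199 137 125 125 125 126 125 124 126 125 125 125 125 126 124 125 125 125 125 125 125 123 124 126 124 124 125 125 124 124 125 125 124 125 125
208 208 202 135 76 69 67 67 67 66 67 67 66 66 66 68 67 65 65 66 65 65 65 64 64 66 63 63 63 63 64 64 63 64 64 63 64 65 65 64 64 65 62 71 119 125 124 124
209 209 203 135 88 102 101 101 100 100 101 101 102 101 96 64 51 49 48 50 49 49 50 50 49 47 50 49 49 48 49 52 62 64 63 65 65 64 64 64 66 67 66 78 120 124 125 125
209 210 202 138 97 101 102 100 100 102 101 101 100 95 70 52 50 53 50 50 50 51 49 50 50 50 49 49 50 48 48 48 55 61 63 62 65 65 69 91 93 94 83 90 121 124 123 126
208 209 201 117 92 101 101 100 99 100 100 100 100 94 59 50 50 49 51 51 51 50 51 51 52 52 52 52 51 50 48 49 53 60 64 63 64 66 
[... 327 characters left out ...]
20 124 125 136 201
209 208 200 117 93 99 98 95 98 98 97 97 97 86 55 52 56 59 63 62 61 62 60 58 57 58 56 54 52 50 48 52 85 90 91 91 92 91 92 91 94 84 86 120 126 125 137 201
208 208 200 118 93 101 119 156 173 172 147 109 97 78 53 50 55 57 60 60 59 59 57 55 53 54 54 52 51 49 47 52 87 92 112 138 148 143 109 96 92 81 88 120 124 124 137 202
207 208 199 117 93 96 97 95 99 100 99 97 95 95 92 70 57 57 54 53 54 54 52 53 52 51 50 50 51 57 73 86 89 90 94 107 109 108 94 91 90 81 102 121 124 124 137 201
tri screws (array([468.4,  69.1,  36.5]), [np.float64(0.38196814541515883), np.float64(0.38196814541515645)]) (array([468.2,  39.9,  37.7]), [np.float64(1.131135988211129), np.float64(1.1311359882111367)])
```

Call:
step_arm([
  [[-0.028,-0.007,0.2],[0,0,0],0.2],
  [[-0.028,-0.007,0.28],[0,0,0],0.2],
  [[-0.028,-0.007,0.36],[0,0,0],0.2],
  [[-0.028,-0.007,0.42],[0,0,0],0.2],
  [[-0.028,-0.007,0.46],[0,0,0],0.2],
  [[-0.028,-0.007,0.473],[0,0,0],0.2],
  [[-0.028,-0.007,0.473],[0,0,0],0.2],
  [[-0.028,-0.007,0.473],[0,0,0],-1],
  [[-0.028,-0.007,0.473],[0,0,0],-1],
  [[-0.028,-0.007,0.473],[0,0,0],-1],
  [[-0.028,-0.007,0.473],[0,0,0],-1],
  [[-0.028,-0.007,0.473],[0,0,0],-1],
  [[-0.028,-0.007,0.473],[0,0,0],-1],
  [[-0.028,-0.007,0.473],[0,0,0],-1],
  [[-0.028,-0.007,0.473],[0,0,0],-1],
])

```text
t: 2.98
ee_pos: [439.1, 53.5, 48.5]
orientation: [0.002, 3.141, 0.0]
ft_force: [-0.1, -1.2, 7.1]
width: 16.2
grasp_force: 30.0
```

Call:
step_arm([
  [[-0.01,0.005,0],[0,0,0],-1],
  [[-0.03,0.015,0],[0,0,0],-1],
  [[-0.055,0.03,0],[0,0,0],-1],
  [[-0.08,0.045,0],[0,0,0],-1],
  [[-0.105,0.065,0],[0,0,0],-1],
  [[-0.13,0.082,0],[0,0,0],-1],
  [[-0.155,0.099,0],[0,0,0],-1],
  [[-0.173,0.111,0],[0,0,0],-1],
  [[-0.183,0.117,0],[0,0,0],-1],
  [[-0.183,0.117,0],[0,0,0],-1],
  [[-0.183,0.117,0],[0,0,0],-1],
  [[-0.183,0.117,0],[0,0,0],-1],
])

```text
t: 3.98
ee_pos: [494.5, 88.8, 48.4]
orientation: [0.002, 3.14, 0.001]
ft_force: [1.2, 1.6, 4.9]
width: 16.3
grasp_force: 30.0
```

```bash
python3 - <<'E'
from h import *
t=grab('top','top1');s=grab('scene','scene1'); o=get_obs(); print(o['t'],o['ee_pos'],o['ft_force'])
a=cv2.resize(t['pixels'][80:280,250:380,::-1],None,fx=3,fy=3,interpolation=cv2.INTER_CUBIC)
b=cv2.resize(s['pixels'][80:245,245:415,::-1],None,fx=2.4,fy=2.4,interpolation=cv2.INTER_CUBIC)
c=np.zeros((600,800,3),np.uint8); c[:,:390]=a; c[:b.shape[0],391:391+b.shape[1]]=b[:, :409]
cv2.imwrite('pics/c2.png',c)
E
```

```text
4.0833 [494.41860162  88.74938971  48.43907595] [0.84821306 0.65714027 5.25399922]
```

View pics/c2.png

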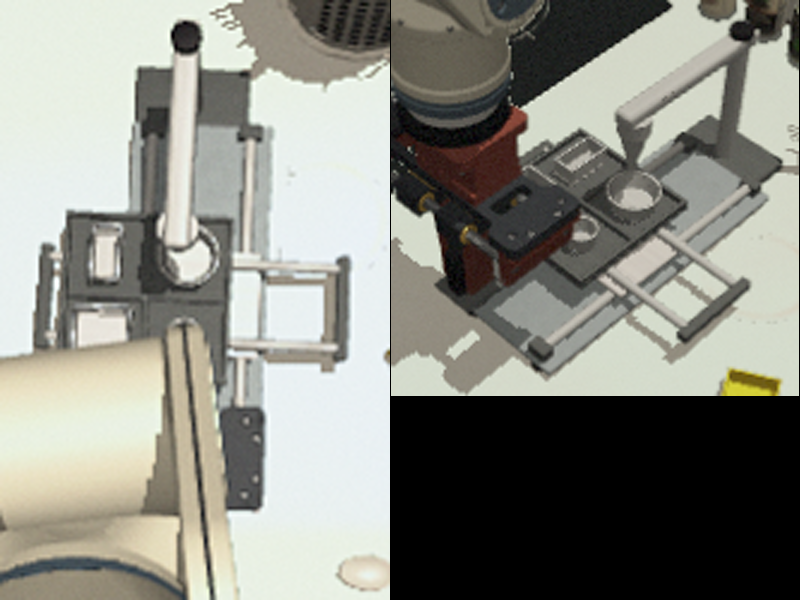

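Round tin is near the nozzle: rim centre about (188,255) in the top crop and (634,196) in the scene crop, with the nozzle tip at (632,170) in the scene crop.

```bash
python3 - <<'E'
from h import *
np.set_printoptions(precision=1,suppress=True)
t=load('top1');s=load('scene1')
print('round',atz(t,ct(188,254),58),atz(s,cs(634,196),58),tri([(t,ct(188,254)),(s,cs(634,196))]))
print('nozzle',atz(s,cs(632,171),76),'end',atz(t,ct(177,247),145),atz(t,ct(177,247),131))
# zooms
b=cv2.resize(s['pixels'][110:190,305:385,::-1],None,fx=7,fy=7,interpolation=cv2.INTER_CUBIC)
cv2.imwrite('pics/c3.png',b)
E
```

```text
round [648.9  55.7  58. ] [640.4  46.5  58. ] (array([652.3,  56.2,  42.5]), [np.float64(0.0718005443278239), np.float64(0.07180054432798608)])
nozzle [646.6  55.3  76. ] end [634.4  60.1 145. ] [637.5  60.7 131. ]
```

View pics/c3.png

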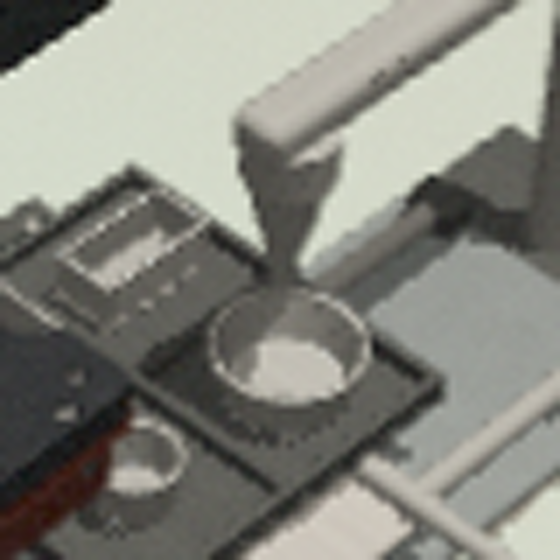

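```bash
python3 - <<'E'
from h import *
np.set_printoptions(precision=1,suppress=True)
s=load('scene1');f=lambda x,y:(305+(x+.5)/7-.5,110+(y+.5)/7-.5)
print('round',atz(s,f(291,345),58),'tip',atz(s,f(284,287),76),atz(s,f(284,294),76))
p=[atz(s,f(*q),z) for q,z in(((240,125),145),((290,155),131))]; print(p)
E
```

```text
round [645.8  50.9  58. ] tip [647.4  56.   76. ] [645.3  54.2  76. ]
[array([629.2,  59.3, 145. ]), array([641.7,  52.2, 131. ])]
```

Call:
step_arm([
  [[-0.001,0.005,0],[0,0,0],-1],
  [[-0.002,0.01,0],[0,0,0],-1],
  [[-0.002,0.013,0],[0,0,0],-1],
  [[-0.002,0.013,0],[0,0,0],-1],
  [[-0.002,0.013,0],[0,0,0],-1],
  [[-0.002,0.013,0],[0,0,0],-1],
  [[-0.002,0.013,0],[0,0,0],-1],
  [[-0.002,0.013,0],[0,0,0],-1],
  [[-0.002,0.013,0],[0,0,0],-1],
  [[-0.002,0.013,0],[0,0,0],-1],
  [[-0.002,0.013,0],[0,0,0],-1],
  [[-0.002,0.013,0],[0,0,0],-1],
  [[-0.002,0.013,0],[0,0,0],-1],
  [[-0.002,0.013,0],[0,0,0],-1],
  [[-0.002,0.013,0],[0,0,0],-1],
  [[-0.002,0.013,0],[0,0,0],-1],
])

```text
t: 5.42
ee_pos: [494.5, 92.5, 48.4]
orientation: [0.002, 3.141, 0.0]
ft_force: [-0.1, -0.9, 6.5]
width: 16.3
grasp_force: 30.0
```

Call:
step_arm([
  [[0,0,0],[0,0,0],-1],
  [[0,0,0],[0,0,0],-1],
  [[0,0,0],[0,0,0],-1],
  [[0,0,0],[0,0,0],-1],
  [[0,0,0],[0,0,0],-1],
  [[0,0,0],[0,0,0],-1],
  [[0,0,0],[0,0,0],-1],
  [[0,0,0],[0,0,0],-1],
  [[0,0,0],[0,0,0],-1],
  [[0,0,0],[0,0,0],-1],
  [[0,0,0],[0,0,0],-1],
  [[0,0,0],[0,0,0],-1],
  [[0,0,0],[0,0,0],-1],
  [[0,0,0],[0,0,0],-1],
  [[0,0,0],[0,0,0],-1],
  [[0,0,0],[0,0,0],-1],
])

```text
t: 6.75
ee_pos: [494.5, 92.5, 48.4]
orientation: [0.002, 3.141, 0.0]
ft_force: [-0.2, -0.4, 6.7]
width: 15.6
grasp_force: 30.0
```

Call:
step_arm([
  [[-0.008,-0.008,0],[0,0,0],-1],
  [[-0.022,-0.022,0],[0,0,0],-1],
  [[-0.042,-0.042,0],[0,0,0],-1],
  [[-0.065,-0.065,0],[0,0,0],-1],
  [[-0.09,-0.09,0],[0,0,0],-1],
  [[-0.115,-0.115,0],[0,0,0],-1],
  [[-0.14,-0.14,0],[0,0,0],-1],
  [[-0.163,-0.163,0],[0,0,0],-1],
  [[-0.182,-0.182,0],[0,0,0],-1],
  [[-0.194,-0.195,0],[0,0,0],-1],
  [[-0.2,-0.202,0],[0,0,0],-1],
  [[-0.2,-0.202,0],[0,0,0],-1],
  [[-0.2,-0.202,0],[0,0,0],-1],
  [[-0.2,-0.202,0],[0,0,0],-1],
  [[-0.2,-0.202,0],[0,0,0],-1],
])

```text
t: 8.0
ee_pos: [554.9, 31.6, 48.5]
orientation: [0.002, 3.14, -0.0]
ft_force: [1.9, -1.1, 5.1]
width: 16.0
grasp_force: 30.0
```

```bash
python3 - <<'E'
from h import *
t=grab('top','top2');s=grab('scene','scene2'); o=get_obs(); print(o['t'],o['ee_pos'],o['ft_force'])
a=cv2.resize(t['pixels'][130:230,265:365,::-1],None,fx=4,fy=4,interpolation=cv2.INTER_CUBIC)
b=cv2.resize(s['pixels'][110:190,305:385,::-1],None,fx=5,fy=5,interpolation=cv2.INTER_CUBIC)
cv2.imwrite('pics/c4.png',np.hstack([a,b]))
E
```

```text
8.1 [554.85739028  31.62547752  48.44751256] [ 0.67296256 -0.98584118  5.13858484]
```

View pics/c4.png

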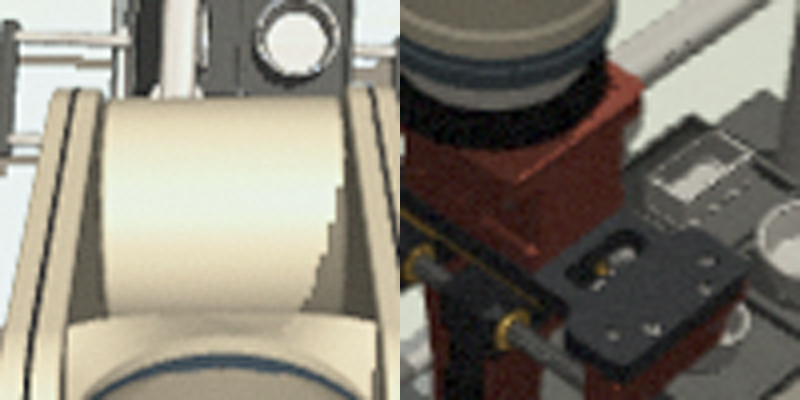

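Call:
step_arm([
  [[0,0,0],[0,0,0],-0.2],
  [[0,0,0],[0,0,0],0.2],
  [[0,0,0],[0,0,0],0.2],
  [[0,0,0],[0,0,0],0.2],
  [[0,0,0],[0,0,0],0.2],
  [[0,0,-0.06],[0,0,0],0.2],
  [[0,0,-0.16],[0,0,0],0.2],
  [[0,0,-0.28],[0,0,0],0.2],
  [[0,0,-0.4],[0,0,0],0.2],
  [[0.14,0,-0.5],[0,0,0],0.2],
  [[0.28,0.1,-0.5],[0,0,0],0.2],
  [[0.4,0.2,-0.5],[0,0,0],0.2],
  [[0.5,0.3,-0.5],[0,0,0],0.2],
  [[0.5,0.42,-0.5],[0,0,0],0.2],
  [[0.5,0.54,-0.5],[0,0,0],0.2],
  [[0.5,0.66,-0.5],[0,0,0],0.2],
  [[0.5,0.78,-0.5],[0,0,0],0.2],
  [[0.5,0.9,-0.5],[0,0,0],0.2],
  [[0.5,0.9,-0.5],[0,0,0],0.2],
])

```text
t: 9.68
ee_pos: [404.8, 307.5, 198.5]
orientation: [-0.006, 3.14, 0.004]
ft_force: [0.1, 0.5, 0.7]
width: 52.5
grasp_force: 0.0
```

```bash
python3 - <<'E'
from h import *
t=grab('top','top3');s=grab('scene','scene3'); o=get_obs(); print(o['t'],o['ee_pos'],o['ft_force'])
a=cv2.resize(t['pixels'][130:230,265:365,::-1],None,fx=4,fy=4,interpolation=cv2.INTER_CUBIC)
b=cv2.resize(s['pixels'][110:190,305:385,::-1],None,fx=5,fy=5,interpolation=cv2.INTER_CUBIC)
cv2.imwrite('pics/c5.png',np.hstack([a,b]))
E
```

```text
9.7833 [403.86763646 302.89121217 197.7195836 ] [ 0.45709987 -0.42786128 -0.76121146]
```

View pics/c5.png

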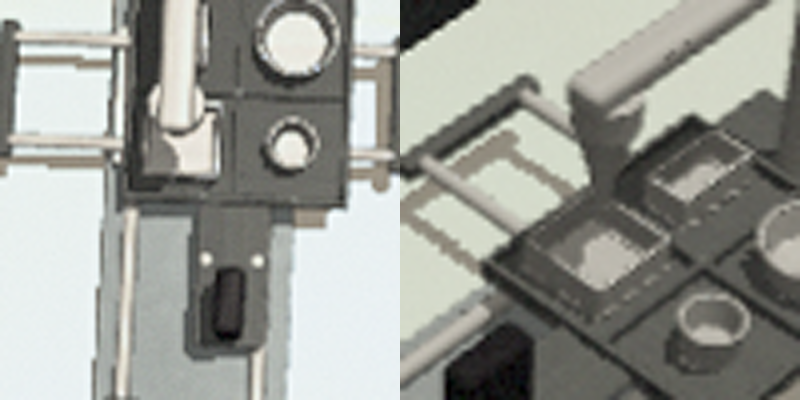

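Square tin is under the nozzle: rim centre about (180,141) in the top crop and (598,241) in the scene crop, with the nozzle tip at about (602,203).

```bash
python3 - <<'E'
from h import *
np.set_printoptions(precision=1,suppress=True)
t=load('top3');s=load('scene3')
ft=lambda x,y:(265+(x+.5)/4-.5,130+(y+.5)/4-.5); f=lambda x,y:(305+(x-400+.5)/5-.5,110+(y+.5)/5-.5)
print('sq top',atz(t,ft(180,141),58),'round',atz(t,ft(296,42),58))
print('sq scene',atz(s,f(598,242),58),'tip',atz(s,f(602,205),76))
for q in ((525,240),(612,196),(668,240),(597,290)): print(atz(s,f(*q),58))
for q in ((219,181),(141,175)): print(atz(t,ft(*q),58))
E
```

```text
sq top [647.5  61.7  58. ] round [704.9  -0.8  58. ]
sq scene [645.   55.2  58. ] tip [647.2  56.1  76. ]
[625.8  76.4  58. ]
[668.2  68.5  58. ]
[665.   36.2  58. ]
[625.3  38.   58. ]
[625.7  39.7  58. ]
[628.   82.4  58. ]
```

Call:
step_arm([
  [[0,0,0],[0,0,0],0.2],
  [[0,0,0],[0,0,0],0.2],
  [[0,0,0],[0,0,0],0.2],
  [[0,0,0],[0,0,0],0.2],
])

```text
t: 10.12
ee_pos: [404.6, 300.9, 198.1]
orientation: [-0.003, -3.141, 0.0]
ft_force: [-0.6, -0.0, 1.2]
width: 52.6
grasp_force: 0.0
```

```bash
python3 -c "
from workcell import *
print(close_job())"
```

```text
the job is handed in; nothing more can be done
None
```

The job is handed in, with no verdict returned: the round tin was held under the nozzle for over two seconds, then the square tin was left there, about 3 mm off centre by my measurements, with the tray released and the arm clear.

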